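Level the balance plate with a wedge shim

TASK

The balance plate sags at its nose. Set the orange wedge flat on the bench with its thin end under the steel foot of the nose, and push it in slowly and gently until the needle of the dial level points at the middle of the green band, never letting it swing to the red mark beyond. Then let go of the wedge and leave it holding the plate; do not push or lift the plate itself, and leave the jar, beaker and brass weight where they stand.

Things in the scene. Friction and masses are not known exactly. Their poses are not given: they have to be found in the camera images.
- stand: Fixed dark steel frame under the plate. Origin near bench height (within 2 mm, differs per start) under the plate's middle; -x points to the plate's nose, +x to its hinge side (hinge line along y at x = +120 mm), z up. Below the plate it is free between y = -80 and +80 mm.
- foot (a point): Middle of the lowest line of the foot: round steel bar, dia 16 mm, 44 mm long along the stand's y, under the nose at x = -133 mm of the stand. It hangs 6 to 10 mm over the bench at the start, 12 to 16 mm when level, a rise of 6 mm. It carries 4 to 10 N, and 1 N more for each 10 mm/s of wedge speed (damped hinge); over 20 N harms it. Pushing the wedge takes up to 22 N.
- dial (a point): Centre of the face of the dial level on top of the plate, 70 mm from the stand's origin towards the nose: black housing dia 108 mm, top 64 mm over the bench; white face of radius 51 mm with a black needle 46 mm long, a green band and, beyond it, a red mark.
- needle (a joint): Angle of the dial's black needle, rad, counter-clockwise positive seen from above. 0: level, it points to the nose, at the middle of the green band (+-0.12). About -0.81 at the start, plate on its low stop. It grows by 0.135 per mm of rise of the foot, about 0.022 per mm of wedge travel once the wedge bears. Red mark at +0.5.
- wedge_grip (a point): Centre of the grip block (25 mm along x, 32 mm wide along y, 45 mm high) of the orange plastic wedge, 22.5 mm above its underside; taken across the 32 mm. The wedge's +x runs from the grip to the thin end, z up.
- wedge_tip (a point): Middle of the wedge's thin end, 2 mm above its underside, 112.5 mm from the grip's centre.
- wedge: The loose orange wedge, 90 g; origin on its flat underside below the middle of the grip block, axes as the grip's. The ramp, 32 mm wide, starts at the block's face (x = +12.5 mm, 20.7 mm high) and falls evenly at 1 in 6 to 4 mm at the thin end (x = +112.5 mm). Once under the foot it stays where it is left.
- plate: Grey laminate plate hinged on the stand (it sinks back without the wedge), 1.3 to 2.2 kg with all on it: 230 x 250 x 12 mm, top 40 mm over the bench when level; nose 60 mm wide, reaching 152 mm from the stand's origin. Fixed on it: a white balance (pan top 86 mm over the bench) and the dial level. Origin on the hinge line at the underside, axes as the stand's when level.
- jar: Amber glass jar with blue cap, dia 48 mm, 62 mm high, origin under its base. Bystander.
- beaker: Small glass beaker, dia 52 mm, 60 mm high, origin under its base. Bystander.
- weight: Brass calibration weight with a knob, dia 34 mm, 52 mm high, origin under its base. Bystander.
Things that resemble listed ones, but are neither listed nor needed, are in the scene too. There is more than one size of the wedge; the job needs the smallest.

How it is judged:
On the way, in this order (a step that is already met when the one before it is completed fails the run):
1. the wedge lies flat on the bench with its thin end under the foot, and bears against it (contact force between wedge and plate above 0.5 N and angle between wedge's own z axis and vertical below 0.06 rad and x of wedge_tip in the frame of stand above -0.133 m), for 0.1 s.
2. the needle stands in the green band (value of joint needle between -0.12 and 0.12 rad), for 0.2 s.
At the end, for the whole second after the job is handed in: The needle rests in the green band (within 0.12 rad of centre), the plate bears on the wedge (over 1 N), and the wedge lies flat on the bench (within 0.06 rad), its thin end past the foot by less than 100 mm, released and at rest (all of step 2 and contact force between wedge and plate above 1 N and angle between wedge's own z axis and vertical below 0.06 rad and x of wedge_tip in the frame of stand above -0.133 m and horizontal distance between wedge_tip and foot below 0.1 m and linear speed of wedge below 0.01 m/s); the robot touches nothing.
It fails at once if the needle swings to the red mark (+0.5 rad): the plate is tipped over the other way (value of joint needle above 0.5 rad).
It fails at once if the wedge is rammed against the plate or foot with more than 20 N (contact force between wedge and plate above 20 N).
It fails at once if the robot pushes or lifts the plate, balance or dial itself (over 3 N) (contact force between any of the arm, the fingers and plate above 3 N).
It fails at once if jar, beaker or weight is shifted by more than 20 mm (distance of any of jar, beaker, weight from where it was at the start of the episode above 0.02 m).
It also fails if it takes over 56 s, if anything falls off the work surface, if the arm or the gripper's body presses on something with over 40 N, if the wrist force passes 120 N, or if a joint passes its speed limit or range.

ROBOT

A 7-joint arm with a two-finger parallel gripper is mounted at the origin on the work surface. World frame = base frame: x ahead of the robot, y to its left, z up, the work surface at z = 0. Lengths are in m, angles in rad, forces in N, time in s.
With the tool pointing down it reaches from about 0.35 to 0.9 m from the base axis. Payload 7.2 kg.
Tool frame: the origin (TCP) lies at the very end of the fingers, on their centre line; the grasp point (between the pads) lies arm.grasp_offset behind it (arm.grasp_offset is the distance from the TCP to the grasp point, in m); z points along the fingers, x is the direction in which the jaws open and shut, and the axes are right-handed (so a half turn about z gives the same grasp; the last joint's range is limited). The gripper opens to 85 mm and grips with 20 to 120 N. Pads are 22 mm wide; open, the fingers measure 114 mm over their backs; the gripper's body (76 mm by 85 mm) begins 54 mm behind the grasp point. The pads swing forward as they close: fully open they stand 13 mm farther back than shut.
Start: joints at [1.281, 0.411, -0.013, 1.596, 0.006, 1.134, -0.082], TCP at [0.137, -0.61, 0.194] pointing down, gripper open.
Joint ranges: [-2.95, 2.95], [-0.29, 1.99], [-1.47, 1.44], [0.14, 2.54], [-1.03, 4.17], [0.13, 1.85], [-2.86, 2.86]. Speed limits (rad/s): [2.39, 2.39, 3.01, 3.01, 3.14, 3.14, 3.14].

INTERFACE

Orientations are given as a unit quaternion [x, y, z, w].
In Python, from workcell import arm, optics, nets gives the robot as it stands.
- The arm moves only by the tool jog_arm, never from a script. Its argument "rows" is a list of rows, each a list of 3 entries, a list of its own where there are three numbers: the turn, a rotation vector about the tool's x, y, z in degrees, then the shift along the tool's x, y, z in mm, then the finger opening in mm, from 0 to 85.4. In form: [[[wx, wy, wz], [tx, ty, tz], gripper], ...]. A call has exactly 10 rows; each row shifts and turns the commanded pose from where the row before left it, along the tool's axes as they then stand; what a row does not reach is not made up. A row lasts 1/10 s, in which the tool goes at most 50 mm and 8.59 degrees, less where a joint would pass 70% of its speed; a pose out of reach is approached as far as the arm can. A call is refused whole if a number of a shift passes 50 or a number of a turn 8.59, either way. A call with a gripper value outside its range is refused whole. The fingers move at their own pace and stop on an object; "squeeze" is the grip in N (left out, the last holds). Time passes only in rows, so rows that do not move let the fingers close, or fill a call up. It gives the time, the measured TCP pose, the force and the opening at its end, in the units of the state.
- arm.state(): the state, without advancing time (a new reading comes with each control period).
- optics.capture(name): name is "scene" or "top" or "wrist"; returns a dict with "pixels" (420x560x3 uint8, blue, green, red), "camera_matrix" (3x3 intrinsics, pixels), "R" (3x3) and "t" (3): a world point X has camera coordinates R X + t. Camera axes: x right, y down, z forward; pixel columns grow to the right and rows downward; lengths in m; the calibration is good to about 2 mm. A picture is of the moment at which its call begins. There is no depth.
- arm.job_done(): hands the job in, once; it reports no verdict.
Trained networks look in a picture, given as the dict that the camera call returned (one of the last four; its "shot" number tells which), for a name from the list of things; names that differ only in an ending like _2 or _b are one class to them, and where a whole thing is asked for, a point or a joint stands for the part that bears it (a point fixed in the world has none). Each returns a list of dicts, best first, with "conf" (0 to 1); they miss things now and then, are a little off and sometimes report something else, mostly with a low value. They report only what shows in the picture. A call takes as long as a camera call. They do not tell look-alikes from the thing itself.
- nets.spot_in(thing, picture): "location" ([x, y, z] in m, in the coordinates of the camera as it stood for that picture, good to about 4 mm: the middle of the surface that is visible of it).
The state is a dict: "time": time; "joint_pos": joint angles; "qd": joint speeds; "effort": joint torques, N m; "tcp_pos": TCP position; "tool_rot": TCP orientation; "ft_force": force on the tool from outside, world axes, zero at the start; "wrist_torque": the same for the moment, N m; "opening": opening from 0.0 (shut) to 1.0 (fully open).
Only numpy, scipy, OpenCV 4.12 (cv2) and the standard library are available. Lean on these libraries where they do the work, as an engineer would, in place of code of your own. Each camera call takes 0.05 s, during which the arm holds its last target.

## Working session

There is one attempt and no reset: what is moved stays moved. The work goes in short steps, Python scripts to look and compute and a tool call to move; the robot and the scene stay as the last step left them, time stands still between calls to the robot, and variables do not carry over. Pictures are saved under pics/ and viewed, and the job is handed in when it is done.

Besides the shell and the picture viewer there is one more tool, called by a JSON object that holds its "name" and its "arguments", one argument or row to a line. jog_arm: Moves the arm, as the interface text tells. Its arguments: {"type":"object","properties":{"rows":{"type":"array"},"squeeze":{"type":"number"}},"required":["rows"]}

```bash
ls; mkdir -p pics
python3 - <<'E'
from workcell import arm, optics, nets
import cv2,json
print(arm.state(), arm.grasp_offset)
for n in ("scene","top","wrist"):
    p=optics.capture(n); cv2.imwrite(f"pics/a_{n}.png",p["pixels"])
    print(n,p["camera_matrix"].tolist(),p["R"].tolist(),p["t"].tolist())
    for th in ("wedge","foot","dial","wedge_grip","wedge_tip","stand","plate","jar","beaker","weight"):
        try:
            r=nets.spot_in(th,p)
        except Exception as e: print(th,e); continue
        for d in r[:4]:
            X=p["R"].T@(d["location"]-p["t"]); print(n,th,round(d["conf"],2),X.round(4).tolist())
E
```

```text
pics
{'time': 0.0, 'joint_pos': array([ 1.28078158,  0.41190679, -0.01275287,  1.59700551,  0.00558794,
        1.13432755, -0.08220219]), 'qd': array([ 9.57214969e-05,  1.12787849e-04, -1.70036005e-03,  5.03736019e-04,
       -1.57229082e-03, -3.19134419e-04, -4.38263248e-04]), 'effort': array([-5.26856475e-04, -6.00635648e+01,  6.82403035e-01, -2.99404711e+01,
        1.38559373e-02,  1.08297105e-02, -1.20328264e-05]), 'tcp_pos': array([ 0.13736413, -0.60915782,  0.19326439]), 'tool_rot': array([ 7.81041847e-01, -6.24478170e-01, -6.55759581e-04, -4.68538718e-04]), 'ft_force': array([0.28045113, 0.03287369, 0.26963162]), 'wrist_torque': array([-0.02242913,  0.02814246, -0.0409949 ]), 'opening': 0.9978170584247594} 0.0187
scene [[437.5647600658129, 0.0, 277.7206878929903], [0.0, 437.5647600658129, 201.53043405247348], [0.0, 0.0, 1.0]] [[0.7129354745222193, 0.7012128118289628, 0.004858157541407474], [0.5074635997471971, -0.5111411361274654, -0.6936969323054126], [-0.4839459722938028, 0.497026489721869, -0.7202506261124404]] [-0.4744019031725273, -0.16910328362629398, 1.205885755490444
[... 1459 characters left out ...]
_tip 0.89 [0.5449, 0.4642, 0.0216]
top wedge_tip 0.88 [0.3532, 0.2728, 0.022]
top wedge_tip 0.72 [0.5228, 0.2646, 0.0144]
top plate 0.94 [0.5751, -0.1006, 0.0545]
top plate 0.31 [0.5747, -0.1002, 0.0525]
top jar 0.52 [0.7098, 0.1746, 0.0627]
top beaker 0.6 [0.7291, 0.0636, 0.0318]
top weight 0.44 [0.7121, 0.2527, 0.0402]
wrist [[336.63809095859034, 0.0, 277.0337757395467], [0.0, 336.63809095859034, 206.09599540045778], [0.0, 0.0, 1.0]] [[0.2198504589374742, -0.975533463116316, 0.0004878988345641352], [-0.9416747449236204, -0.21208923613293867, 0.2612792197814137], [-0.2547831440225583, -0.05790179839035562, -0.9652631409440359]] [-0.6250170165039416, -0.03397392270029313, 0.3768074119121646]
```

View pics/a_scene.png

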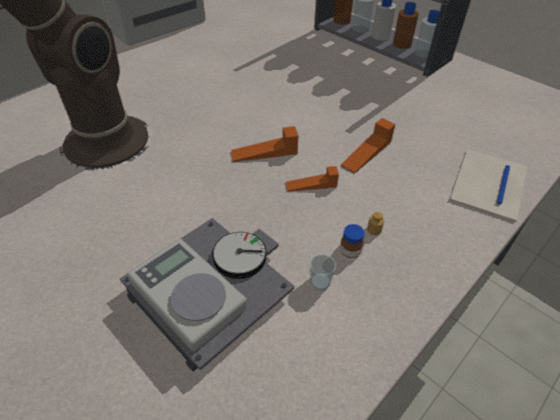

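View pics/a_top.png

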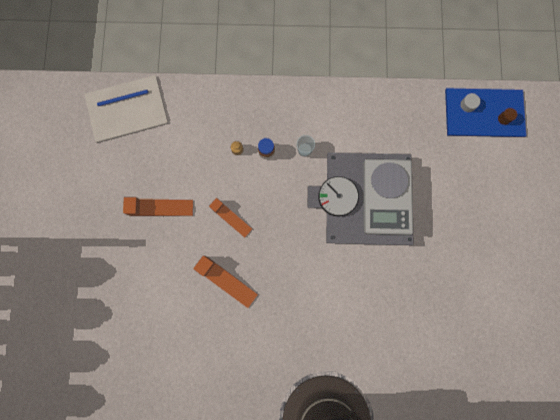

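The scene shows three orange wedges: scene (312,181)/top (231,217), scene (267,147)/top (226,281), and scene (370,147)/top (158,207). The first looks smallest. Jar, beaker and weight stand along top row ~147, and the nose points left (+y) in top. The two cameras' network positions disagree, so I'll check them with my own rays and enlarged crops.

```bash
cat > h.py <<'E'
import numpy as np,cv2
from workcell import arm,optics,nets
def cap(n,name=None):
    p=optics.capture(n)
    if name: cv2.imwrite(f"pics/{name}.png",p["pixels"])
    return p
def ray(p,u,v,z):
    K=np.array(p["camera_matrix"]);R=np.array(p["R"]);t=np.array(p["t"])
    d=R.T@np.linalg.inv(K)@[u,v,1]; c=-R.T@t
    return c+d*(z-c[2])/d[2]
def proj(p,X):
    K=np.array(p["camera_matrix"]);x=np.array(p["R"])@np.array(X)+p["t"]; x=K@x; return x[:2]/x[2]
def crop(p,x0,y0,x1,y1,f,name):
    cv2.imwrite(f"pics/{name}.png",cv2.resize(p["pixels"][y0:y1,x0:x1],None,fx=f,fy=f,interpolation=cv2.INTER_CUBIC))
E
python3 - <<'E'
from h import *
for n in("scene","top"):
    p=cap(n)
    print(n,"origin",proj(p,[0,0,0]))
    if n=="top":
        crop(p,190,180,270,260,8,"b_topw"); crop(p,290,140,430,255,5,"b_topd")
        for uv in((231,217),(215,203),(246,231)): print(ray(p,*uv,0.02))
        print("dial",ray(p,339,196,.064))
    else:
        crop(p,270,155,350,205,8,"b_scw"); crop(p,200,215,300,295,8,"b_scd")
        for uv in((312,181),): print(ray(p,*uv,0.02))
        print("dial",ray(p,239,253,.064))
E
```

```text
scene origin [105.58037195 140.17002956]
[0.52532484 0.26153386 0.02      ]
dial [ 0.58875603 -0.0309609   0.064     ]
top origin [325.78618454 421.48194544]
[0.52069848 0.2628576  0.02      ]
[0.55830848 0.30822805 0.02      ]
[0.48342269 0.22067186 0.02      ]
dial [ 0.57741527 -0.02571611  0.064     ]
```

View pics/b_topw.png

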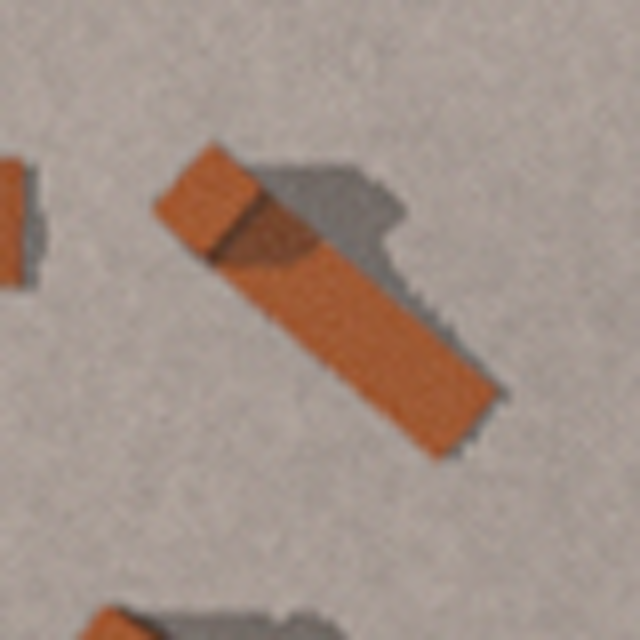

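View pics/b_scw.png

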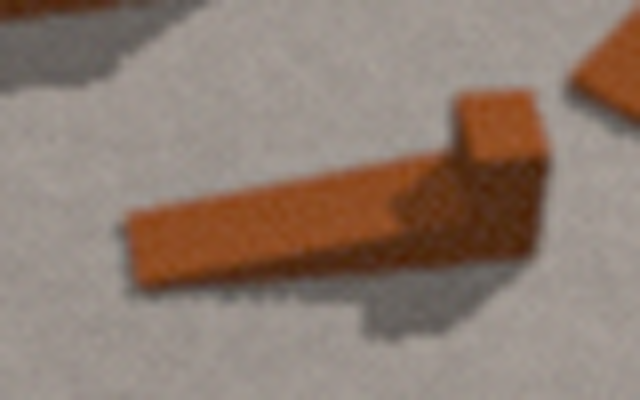

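View pics/b_topd.png

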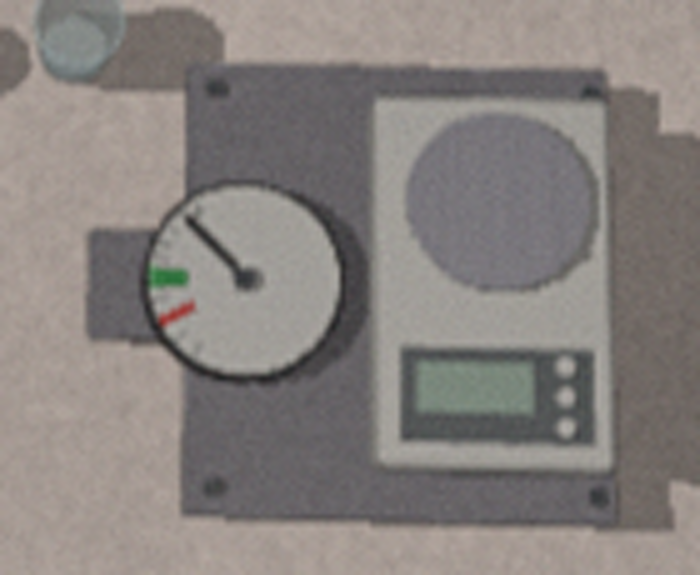

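View pics/b_scd.png

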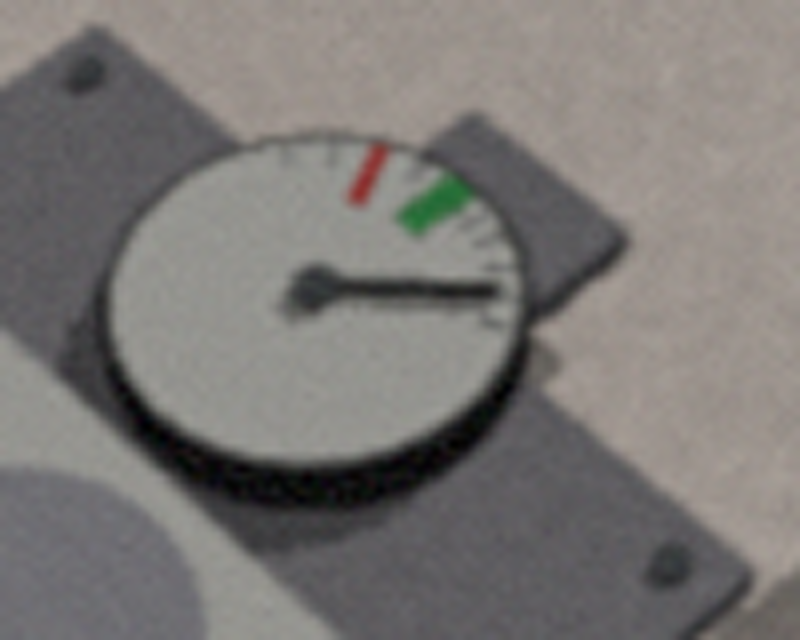

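The small wedge is at top crop (330,300) with its grip at upper left; dial needle is clockwise of the green band, red just counter-clockwise beyond it. Now I'll fit wedge and stand poses jointly from both views.

```bash
cat > fit.py <<'E'
from h import *
from scipy.optimize import least_squares
def W(q,P):
    x,y,a=q[:3];c,s=np.cos(a),np.sin(a)
    return np.array([x+c*P[0]-s*P[1],y+s*P[0]+c*P[1],P[2]])
def S(q,P,rise=0.): # plate point given level stand coords; sag
    th=(0.006-rise)/.253; X,Y,Z=P; dx=X-.12; dz=Z-.028
    return W(q,[.12+dx*np.cos(th)-0*dz, Y, .028+dz+dx*th])
def fit(obs,f,q0,extra=0):
    def res(q):
        r=[]
        for p,P,uv in obs: r+=list(proj(p,f(q,P))-uv)
        return r
    s=least_squares(res,q0,loss="soft_l1"); return s.x,np.array(res(s.x)).reshape(-1,2)
E
python3 - <<'E'
from fit import *
t=cap("top");s=cap("scene")
T=lambda x,y:np.array([x/8+190-.44,y/8+180-.44]); C=lambda x,y:np.array([x/8+270-.44,y/8+155-.44])
g=.0125;w=.016;h=.045
cor=[(-g,w,h),(-g,-w,h),(g,-w,h),(g,w,h)]
# yaw about -130: left(+y)=dir(-40deg)->world +x,-y ; 
obs=[(t,cor[1],T(153,208)),(t,cor[0],T(213,142)),(t,cor[3],T(263,190)),
 (t,(.1125,-w,.0),T(438,462)),(t,(.1125,w,.004),T(503,392)),
 (s,cor[1],C(460,95)),(s,cor[0],C(532,92)),(s,cor[3],C(547,158)),(s,cor[2],C(466,158)) ,
 (s,(-g,w,0),C(537,258)),(s,(.1125,-w,.004),C(125,213)),(s,(.1125,w,0),C(137,287))]
# decide the labels: brute check
q,r=fit(obs,W,[.55,.3,-2.27]);print("both",q,np.degrees(q[2]));print(r.round(1).tolist())
for nm,k in(("top",slice(0,5)),("scene",slice(5,None))):
    print(nm,fit(obs[k],W,q)[0])
T=lambda x,y:np.array([x/5+290-.4,y/5+140-.4]); C=lambda x,y:np.array([x/8+200-.44,y/8+215-.44])
po=[(t,(-.07,0,.064),T(246,282)),(t,(-.152,-.03,.04),T(88,230)),(t,(-.152,.03,.04),T(88,337)),
 (t,(-.115,-.125,.04),T(187,65)),(t,(.115,-.125,.04),T(605,70)),
 (s,(-.07,0,.064),C(316,300)),(s,(-.152,.03,.04),C(478,115)),(s,(-.152,-.03,.04),C(628,238)),
 (s,(-.115,.125,.04),C(97,25)),(s,(-.115,-.125,.04),C(750,575))]
Q,r=fit(po,S,[.57,-.1,-1.57]);print("stand",Q,np.degrees(Q[2]));print(r.round(1).tolist())
for nm,k in(("top",slice(0,5)),("scene",slice(5,None))):
    print(nm,fit(po[k],S,Q)[0])
print("foot",W(Q,(-.133,0,.008)))
np.save("q.npy",q);np.save("Q.npy",Q)
for n in("jar","beaker","weight"):
    for p in(t,s):
        d=nets.spot_in(n,p)
        if d: print(n,d[0]["conf"],p["R"].T@(d[0]["location"]-p["t"]))
for n,uv,z in(("beaker",(305,152),0),("jar",(266,147),.062),("weight",(237,147),.052)): print(n,ray(t,*uv,z))
E
```

```text
both [ 0.55041269  0.30373513 -2.24961402] -128.89338885754273
[[-0.9, 0.4], [-0.5, -0.3], [0.3, -0.4], [-0.0, 0.2], [-0.6, -0.0], [8.6, -1.2], [2.4, 8.0], [-9.8, 0.5], [-2.2, -8.3], [-0.1, 0.7], [-0.5, 0.1], [-0.4, 1.0]]
top [ 0.55040407  0.30278264 -2.25055254]
scene [ 0.54989256  0.30537396 -2.24687175]
stand [ 0.60021664 -0.09160289 -1.3911506 ] -79.70705782924341
[[-1.1, -3.5], [1.4, 24.1], [-2.2, -18.8], [1.3, 89.7], [2.8, 75.0], [2.8, -0.3], [18.3, 11.1], [-23.4, -16.6], [95.2, 55.5], [-83.6, -67.0]]
top [ 0.72743457 -0.0568862  -0.88567219]
scene [0.58114621 0.12127046 1.55727648]
foot [0.57645207 0.03925675 0.008     ]
jar 0.75 [0.52261445 0.26403246 0.01561789]
jar 0.65 [0.71822691 0.156161   0.05153607]
beaker 0.52 [0.72692942 0.06249514 0.02930007]
beaker 0.86 [0.72329132 0.06722984 0.04105077]
weight 0.63 [0.72051687 0.25009929 0.03026792]
beaker [0.71363354 0.06294268 0.        ]
jar [0.70798789 0.17149279 0.062     ]
weight [0.70908493 0.25091998 0.052     ]
```

Run:
```python
from fit import *
t=cap("top");s=cap("scene")
T=lambda x,y:np.array([x/8+190-.44,y/8+180-.44]); C=lambda x,y:np.array([x/8+270-.44,y/8+155-.44])
g=.0125;w=.016;h=.045
cor=[(-g,w,h),(-g,-w,h),(g,-w,h),(g,w,h)]
obs=[(t,cor[1],T(153,208)),(t,cor[0],T(213,142)),(t,cor[3],T(263,190)),
 (t,(.1125,-w,.0),T(438,462)),(t,(.1125,w,.004),T(503,392)),
 (s,cor[2],C(460,95)),(s,cor[1],C(532,92)),(s,cor[0],C(547,158)),(s,cor[3],C(466,158)) ,
 (s,(-g,w,0),C(537,258)),(s,(.1125,-w,.004),C(125,213)),(s,(.1125,w,0),C(137,287))]
q,r=fit(obs,W,[.55,.3,-2.27]);print("both",q,np.degrees(q[2]));print(r.round(1).tolist())
for nm,k in(("top",slice(0,5)),("scene",slice(5,None))):
    print(nm,fit(obs[k],W,q)[0])
T=lambda x,y:np.array([x/5+290-.4,y/5+140-.4]); C=lambda x,y:np.array([x/8+200-.44,y/8+215-.44])
po=[(t,(-.07,0,.064),T(246,282)),(t,(-.152,.03,.04),T(88,230)),(t,(-.152,-.03,.04),T(88,337)),
 (t,(-.115,.125,.04),T(187,65)),(t,(.115,.125,.04),T(605,70)),
 (s,(-.07,0,.064),C(316,300)),(s,(-.152,-.03,.04),C(478,115)),(s,(-.152,.03,.04),C(628,238)),
 (s,(-.115,-.125,.04),C(97,25)),(s,(-.115,.125,.04),C(750,575))]
Q,r=fit(po,S,[.57,-.1,-1.57]);print("stand",Q,np.degrees(Q[2]));print(r.round(1).tolist())
for nm,k in(("top",slice(0,5)),("scene",slice(5,None))):
    print(nm,fit(po[k],S,Q)[0])
print("foot",W(Q,(-.133,0,.008)))
np.save("q.npy",q);np.save("Q.npy",Q)
R=arm.state()["tool_rot"]
from scipy.spatial.transform import Rotation as Ro
print(Ro.from_quat(R).as_matrix().round(3).tolist())
```

```text
both [ 0.55089037  0.30346637 -2.25878707] -129.4189661772885
[[-0.8, 0.2], [-0.3, -0.5], [0.4, -0.5], [-0.2, 0.3], [-0.7, 0.1], [-1.3, -0.3], [-0.2, -0.6], [0.5, -0.1], [0.4, 0.6], [-0.1, 0.9], [-0.4, -0.0], [-0.4, 0.9]]
top [ 0.55040407  0.30278264 -2.25055252]
scene [ 0.55108449  0.30407066 -2.27339076]
stand [ 0.57792706 -0.09889898 -1.59843149] -91.58337795670218
[[1.2, -0.6], [1.9, -0.8], [1.0, -0.5], [-3.1, -0.9], [-2.8, 1.6], [-2.2, -0.8], [-1.5, 0.6], [-1.0, 1.2], [5.0, -3.3], [4.0, -2.7]]
top [ 0.5761194  -0.09763374 -1.60304836]
scene [ 0.58161497 -0.09951778 -1.58645758]
foot [0.58160207 0.03405024 0.008     ]
[[0.22, -0.975, -0.0], [-0.975, -0.22, -0.0], [0.0, 0.0, -1.0]]
```

Run:
```python
from fit import *
t=cap("top");s=cap("scene")
T=lambda x,y:np.array([x/5+290-.4,y/5+140-.4]); C=lambda x,y:np.array([x/8+200-.44,y/8+215-.44])
po=[(t,(-.07,0,.064),T(246,282)),(t,(-.152,.03,.04),T(88,230)),(t,(-.152,-.03,.04),T(88,337)),
 (t,(-.115,.125,.04),T(187,65)),(t,(.115,.125,.04),T(605,70)),
 (s,(-.07,0,.064),C(316,300)),(s,(-.152,-.03,.04),C(478,115)),(s,(-.152,.03,.04),C(628,238)),
 (s,(-.115,-.125,.04),C(97,25)),(s,(-.115,.125,.04),C(750,575))]
def S2(q,P): return S(q,(P[0]+(q[3] if abs(P[0])==.115 else 0),P[1],P[2]))
Q,r=fit(po,S2,[.57,-.1,-1.57,0]);print("stand",Q,np.degrees(Q[2]));print(r.round(1).tolist())
for nm,k in(("top",slice(0,5)),("scene",slice(5,None))):
    print(nm,fit(po[k],S2,Q)[0])
print("foot",W(Q,(-.133,0,.008)))
np.save("Q.npy",Q[:3])
```

```text
stand [ 0.58003046 -0.09532814 -1.57770857  0.01518018] -90.39604249088148
[[-0.1, -0.9], [0.3, -0.4], [-0.1, -0.1], [0.1, -0.7], [0.5, 0.1], [-0.6, -1.6], [-0.9, -0.4], [0.1, -0.2], [-0.1, -0.1], [0.7, -0.1]]
top [ 0.57926581 -0.09526631 -1.57243365  0.01502408]
scene [ 0.58036181 -0.09554051 -1.58251331  0.01573593]
foot [0.58094978 0.03766868 0.008     ]
```

Wedge and stand fits agree across both views to about 2 mm: wedge origin (0.551, 0.3035) with yaw −129.4°, stand (0.580, −0.095) with yaw −90.4°, foot (0.581, 0.038). The chosen wedge is the small one: its residuals against the 125×32×45 mm model are under 1.3 px. Moving now.

{"name": "jog_arm", "arguments": {
  "rows": [
    [[0,0,0],[-20,-42,0],85],
    [[0,0,0],[-20,-42,0],85],
    [[0,0,0],[-20,-42,0],85],
    [[0,0,0],[-20,-42,0],85],
    [[0,0,0],[-20,-42,0],85],
    [[0,0,0],[-20,-42,0],85],
    [[0,0,0],[-20,-42,0],85],
    [[0,0,0],[-20,-42,0],85],
    [[0,0,0],[-20,-42,0],85],
    [[0,0,0],[-20,-42,0],85]
  ],
  "squeeze": 30
}}

```text
time: 3.35
tcp_pos: [0.5045, -0.321, 0.1943]
tool_rot: [0.781, -0.625, 0.0, 0.0]
ft_force: [1.3, -0.8, -0.5]
opening: 0.995
```

{"name": "jog_arm", "arguments": {
  "rows": [
    [[0,0,0],[-45,-14,0],85],
    [[0,0,0],[-45,-14,0],85],
    [[0,0,0],[-45,-14,0],85],
    [[0,0,0],[-45,-14,0],85],
    [[0,0,0],[-45,-14,0],85],
    [[0,0,0],[-45,-14,0],85],
    [[0,0,0],[-45,-14,0],85],
    [[0,0,0],[-45,-14,0],85],
    [[0,0,0],[-45,-14,0],85],
    [[0,0,0],[-45,-14,0],85]
  ]
}}

```text
time: 4.35
tcp_pos: [0.5408, 0.1493, 0.1944]
tool_rot: [0.781, -0.625, 0.0, -0.0]
ft_force: [0.7, -0.5, -0.5]
opening: 0.999
```

```bash
cat >> h.py <<'E'
from scipy.spatial.transform import Rotation as Ro
def go(target,yawx=None):
    s=arm.state();M=Ro.from_quat(s["tool_rot"]).as_matrix()
    print("t",s["time"],"tcp",s["tcp_pos"].round(4),"toolx ang",round(float(np.degrees(np.arctan2(M[1,0],M[0,0]))),2),"z",M[:,2].round(4),"F",s["ft_force"].round(2),"open",round(s["opening"],3))
    print("tool shift mm",(M.T@(np.array(target)-s["tcp_pos"])*1000).round(1))
    if yawx is not None: print("turn about tool z:",round(float(-(yawx-np.degrees(np.arctan2(M[1,0],M[0,0]))+180)%360-180),2))
E
python3 -c "
from h import *
go([.551,.3035,.1])"
```

```text
t 4.35 tcp [0.5408 0.1493 0.1944] toolx ang -77.32 z [ 7.e-04 -1.e-04 -1.e+00] F [ 0.69 -0.51 -0.52] open 0.999
tool shift mm [-148.2  -43.7   94.4]
```

{"name": "jog_arm", "arguments": {
  "rows": [
    [[0,0,0],[-37,-11,10],85],
    [[0,0,0],[-37,-11,10],85],
    [[0,0,0],[-37,-11,10],85],
    [[0,0,0],[-37,-11,10],85],
    [[0,0,-7.6],[0,0,10],85],
    [[0,0,-7.6],[0,0,10],85],
    [[0,0,-7.6],[0,0,10],85],
    [[0,0,-7.6],[0,0,0],85],
    [[0,0,-7.6],[0,0,0],85],
    [[0,0,0],[0,0,0],85]
  ]
}}

```text
time: 5.35
tcp_pos: [0.5512, 0.3014, 0.1238]
tool_rot: [0.942, -0.335, -0.0, 0.0]
ft_force: [0.4, 0.8, -1.4]
opening: 0.992
```

```bash
python3 -c "
from h import *
p=cap('wrist','c_wrist')
q=np.load('q.npy')
from fit import W
im=p['pixels'].copy()
g=.0125;w=.016
for P in [(-g,w,.045),(-g,-w,.045),(g,w,.045),(g,-w,.045),(.1125,w,.004),(.1125,-w,.004)]:
    u=proj(p,W(q,P));print(u.round(1)); cv2.circle(im,tuple(int(round(a)) for a in u),3,(255,0,0),1)
cv2.imwrite('pics/c_wr.png',im)
go([.551,.3035,.1],-39.4)"
```

```text
[296.1 183.9]
[255.  183.8]
[295.5 214.7]
[255.5 214.6]
[291.5 299.3]
[259.3 299.2]
t 5.4 tcp [0.5512 0.3014 0.124 ] toolx ang -39.47 z [-3.e-04  1.e-04 -1.e+00] F [ 0.02 -0.58  0.17] open 0.996
tool shift mm [-1.5 -1.4 24. ]
turn about tool z: -0.07
```

View pics/c_wr.png

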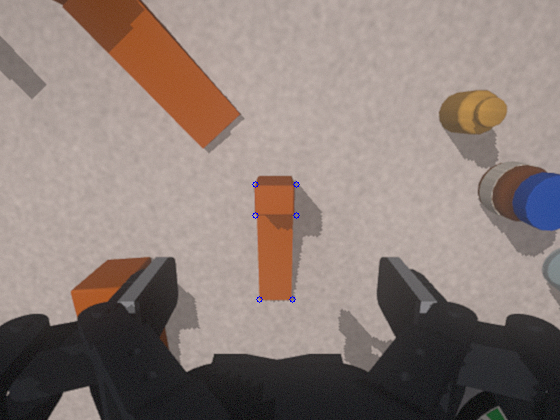

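The wrist overlay matches the wedge within about 1 px (grip top at 255–296, 184–215). Descend and grasp.

{"name": "jog_arm", "arguments": {
  "rows": [
    [[0,0,0],[-1.5,-1.5,30],85],
    [[0,0,0],[0,0,30],85],
    [[0,0,0],[0,0,25],85],
    [[0,0,0],[0,0,15],85],
    [[0,0,0],[0,0,11],85],
    [[0,0,0],[0,0,0],85],
    [[0,0,0],[0,0,0],25],
    [[0,0,0],[0,0,0],25],
    [[0,0,0],[0,0,0],25],
    [[0,0,0],[0,0,0],25]
  ],
  "squeeze": 60
}}

```text
time: 6.4
tcp_pos: [0.5513, 0.3039, 0.0138]
tool_rot: [0.942, -0.336, 0.0, -0.0]
ft_force: [-0.3, 0.1, -0.0]
opening: 0.324
```

```bash
python3 -c "
from h import *
p=cap('wrist','d_wrist')
go([.551,.3035,.013],-39.4)"
```

```text
t 6.45 tcp [0.5512 0.3039 0.0137] toolx ang -39.3 z [ 8.e-04  4.e-04 -1.e+00] F [-0.03  0.37 -0.23] open 0.296
tool shift mm [0.  0.4 0.7]
turn about tool z: 0.1
```

View pics/d_wrist.png

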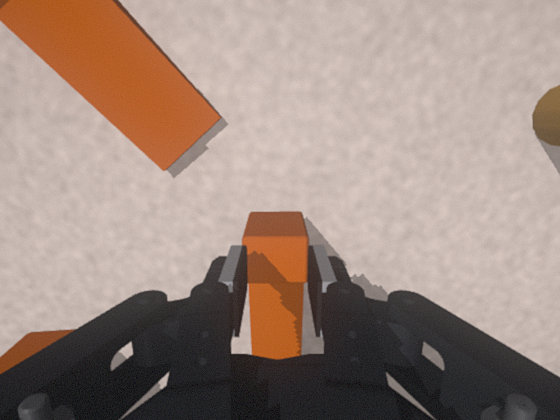

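{"name": "jog_arm", "arguments": {
  "rows": [
    [[0,0,0],[0,0,0],15],
    [[0,0,0],[0,0,0],15],
    [[0,0,0],[0,0,0],15],
    [[0,0,0],[0,0,0],15],
    [[0,0,0],[0,0,-10],15],
    [[0,0,0],[0,0,-10],15],
    [[0,0,0],[0,0,-10],15],
    [[0,0,0],[0,0,0],15],
    [[0,0,0],[0,0,0],15],
    [[0,0,0],[0,0,0],15]
  ]
}}

```text
time: 7.45
tcp_pos: [0.5508, 0.3035, 0.0429]
tool_rot: [0.942, -0.336, -0.0, 0.0]
ft_force: [-0.2, 0.9, -1.1]
opening: 0.174
```

```bash
python3 -c "
from h import *
p=cap('wrist','e_wrist')
p=cap('scene'); crop(p,250,130,400,230,5,'e_sc')
go([.551,.3035,.013],-39.4)"
```

```text
t 7.55 tcp [0.5507 0.3035 0.0426] toolx ang -39.29 z [-6.e-04 -4.e-04 -1.e+00] F [ 0.35  0.69 -0.49] open 0.181
tool shift mm [ 0.3 -0.2 29.6]
turn about tool z: 0.11
```

View pics/e_wrist.png

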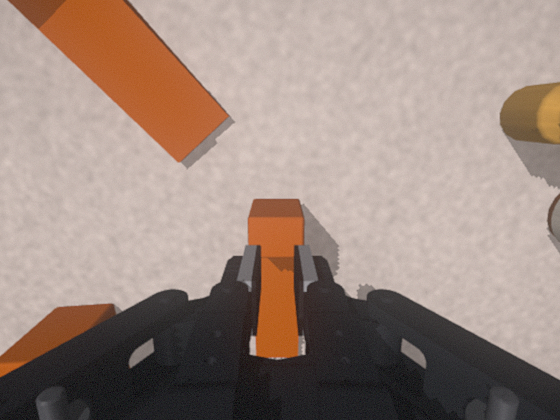

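View pics/e_sc.png

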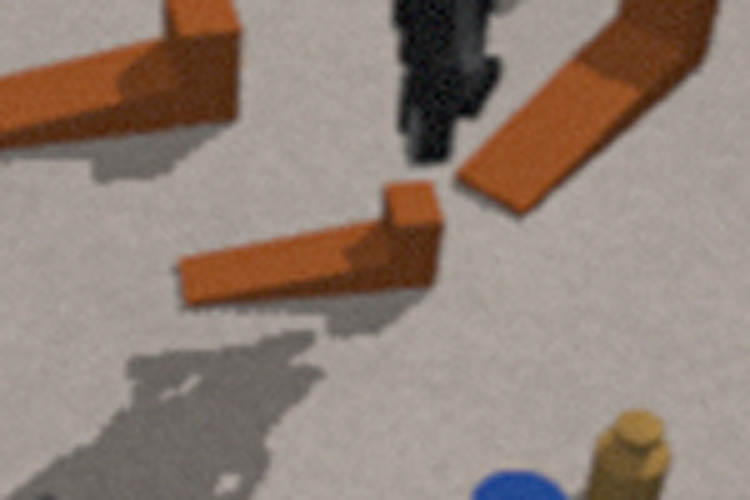

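The grasp missed: the wedge at crop (310,245) is still on the bench and the fingers at (430,150) hang above and behind it. Checking where the fingertip really is.

```bash
python3 -c "
from h import *
X=arm.state()['tcp_pos']
for n in('scene','top','wrist'):
    p=cap(n,'f_'+n); print(n,proj(p,X).round(1), proj(p,X+[0,0,.0187]).round(1), 'cam',(-p['R'].T@p['t']).round(3))
    if n=='scene': crop(p,270,100,370,200,6,'f_sc6')
    if n=='top': crop(p,180,140,290,240,6,'f_top6')
"
```

```text
scene [331.9 170.8] [332.6 165. ] cam [ 1.008 -0.353  0.754]
top [215.5 204.5] [214.5 203.4] cam [0.353 0.124 1.297]
wrist [277.8 235.9] [277.9 248.6] cam [0.592 0.355 0.221]
```

View pics/f_sc6.png

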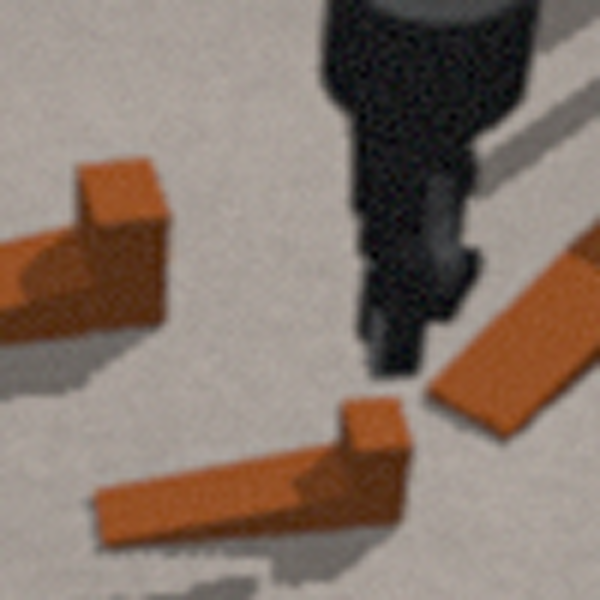

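View pics/f_top6.png

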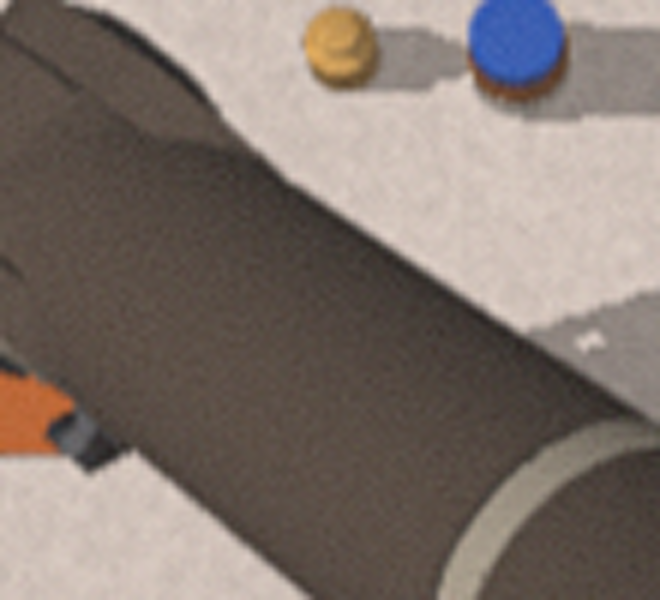

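```bash
python3 -c "
from h import *
from fit import W
q=np.load('q.npy')
p=cap('wrist');im=cv2.resize(p['pixels'],None,fx=1,fy=1)
g=.0125;w=.016
for P in [(-g,w,.045),(-g,-w,.045),(g,w,.045),(g,-w,.045),(-g,w,0),(-g,-w,0),(.1125,w,.004)]:
    u=proj(p,W(q,P));print(P,u.round(1)); cv2.circle(im,tuple(int(round(a)) for a in u),2,(255,0,0),1)
s=arm.state();M=Ro.from_quat(s['tool_rot']).as_matrix()
for sx in(-.0077,.0077):
  for b in (0,.01,.02,.03,.04):
    for yy in (-.011,.011):
      u=proj(p,s['tcp_pos']+M@[sx,yy,-b]);
      if yy>0:print(sx,b,u.round(1))
      cv2.circle(im,tuple(int(round(a)) for a in u),2,(0,255,0),1)
cv2.imwrite('pics/g.png',cv2.resize(im[160:360,180:380],None,fx=3,fy=3,interpolation=cv2.INTER_CUBIC))
"
```

```text
(-0.0125, 0.016, 0.045) [307.4 215.8]
(-0.0125, -0.016, 0.045) [249.  215.7]
(0.0125, 0.016, 0.045) [306.3 258. ]
(0.0125, -0.016, 0.045) [249.9 257.9]
(-0.0125, 0.016, 0) [301.6 196.5]
(-0.0125, -0.016, 0) [254.3 196.4]
(0.1125, 0.016, 0.004) [298.5 357.2]
-0.0077 0 [264.3 253.9]
-0.0077 0.01 [263.6 261.2]
-0.0077 0.02 [262.9 269.4]
-0.0077 0.03 [262.1 278.5]
-0.0077 0.04 [261.1 288.7]
0.0077 0 [291.2 253.9]
0.0077 0.01 [291.9 261.2]
0.0077 0.02 [292.8 269.3]
0.0077 0.03 [293.7 278.5]
0.0077 0.04 [294.8 288.7]
```

View pics/g.png

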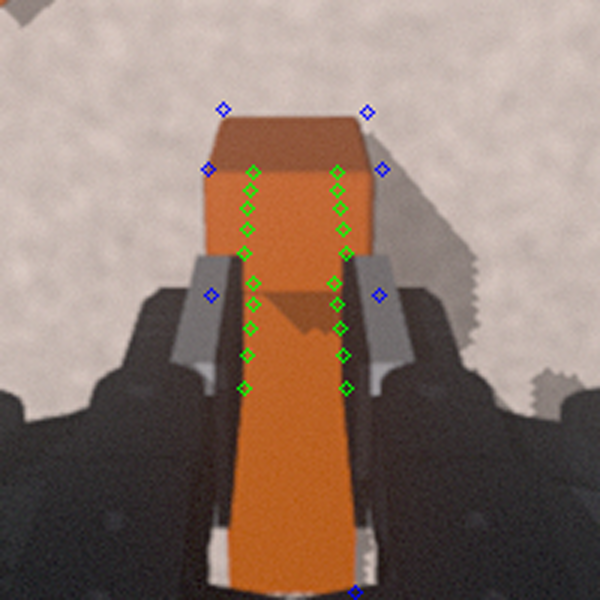

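The camera pose is good (block corners match within 2 px), but the fingertips appear about 30 mm shorter than the reported TCP. That means at TCP z 0.014 they closed just above the 45 mm block. I'll open, step lower and measure before grasping.

{"name": "jog_arm", "arguments": {
  "rows": [
    [[0,0,0],[0,0,0],60],
    [[0,0,0],[0,0,0],60],
    [[0,0,0],[0,0,0],60],
    [[0,0,0],[0,0,0],60],
    [[0,0,0],[0,0,10],60],
    [[0,0,0],[0,0,10],60],
    [[0,0,0],[0,0,10],60],
    [[0,0,0],[0,0,0],60],
    [[0,0,0],[0,0,0],60],
    [[0,0,0],[0,0,0],60]
  ]
}}

```text
time: 8.75
tcp_pos: [0.5511, 0.304, 0.0133]
tool_rot: [0.942, -0.336, 0.0, -0.0]
ft_force: [0.7, -0.1, 0.1]
opening: 0.705
```

```bash
python3 -c "
from h import *
go([.551,.3035,.013],-39.4)
s=arm.state();M=Ro.from_quat(s['tool_rot']).as_matrix()
p=cap('scene');
im=p['pixels'].copy()
for sx in(-.03,.03):
  for b in (0,.01,.02,.03,.04):
    u=proj(p,s['tcp_pos']+M@[sx,0,-b]); print(sx,b,u.round(1))
crop(p,270,100,370,200,6,'h_sc')
p=cap('wrist','h_wr')
for sx in(-.03,.03):
  for b in (0,.01,.02,.03,.04):
    for y in(-.011,.011):
      u=proj(p,s['tcp_pos']+M@[sx,y,-b]); cv2.circle(p['pixels'],tuple(int(round(a)) for a in u),2,(0,255,0),1)
crop(p,150,150,410,350,3,'h_wr3')
"
```

```text
t 8.75 tcp [0.5511 0.304  0.0133] toolx ang -39.29 z [ 2.e-04  3.e-04 -1.e+00] F [ 0.65 -0.11  0.13] open 0.705
tool shift mm [0.2 0.4 0.3]
turn about tool z: 0.11
-0.03 0 [328.8 171.5]
-0.03 0.01 [329.1 168.6]
-0.03 0.02 [329.5 165.6]
-0.03 0.03 [329.8 162.5]
-0.03 0.04 [330.2 159.4]
0.03 0 [333.4 188.1]
0.03 0.01 [333.8 185.1]
0.03 0.02 [334.2 182.1]
0.03 0.03 [334.6 179.1]
0.03 0.04 [335. 176.]
```

View pics/h_sc.png

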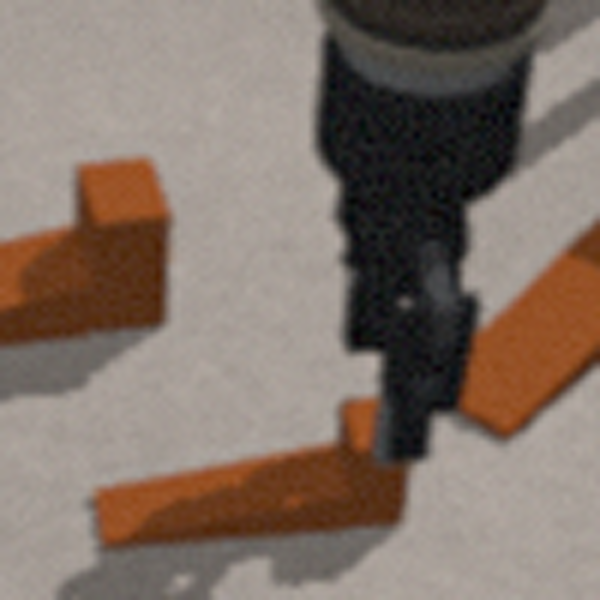

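View pics/h_wr3.png

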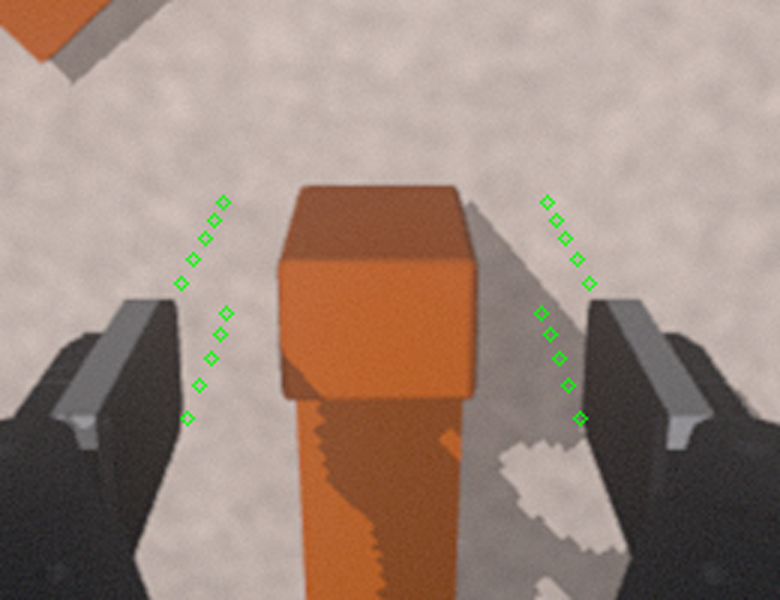

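Now clear: at 60 mm opening the tips (wrist crop rows ~300) sit about 43 mm behind the reported TCP in both views, i.e. at z≈0.055, above the block. Go 38 mm lower, then close.

{"name": "jog_arm", "arguments": {
  "rows": [
    [[0,0,0],[0,0,8],60],
    [[0,0,0],[0,0,8],60],
    [[0,0,0],[0,0,6],60],
    [[0,0,0],[0,0,6],60],
    [[0,0,0],[0,0,0],60],
    [[0,0,0],[0,0,0],60],
    [[0,0,0],[0,0,0],60],
    [[0,0,0],[0,0,0],60],
    [[0,0,0],[0,0,0],60],
    [[0,0,0],[0,0,0],60]
  ]
}}

```text
time: 9.85
tcp_pos: [0.551, 0.3038, -0.0147]
tool_rot: [0.942, -0.336, 0.0, -0.0]
ft_force: [-0.4, -0.0, 0.3]
opening: 0.7
```

```bash
python3 -c "
from h import *
go([.551,.3035,.013],-39.4)
p=cap('scene');crop(p,270,100,370,200,6,'i_sc')
"
```

```text
t 9.85 tcp [ 0.551   0.3038 -0.0147] toolx ang -39.29 z [ 3.e-04  1.e-04 -1.e+00] F [-0.36 -0.    0.29] open 0.7
tool shift mm [  0.2   0.2 -27.7]
turn about tool z: 0.11
```

View pics/i_sc.png

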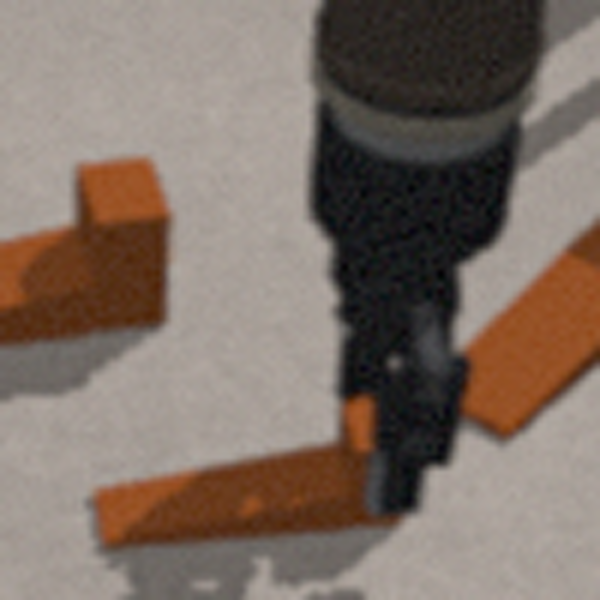

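Fingers now straddle the block with no force; tip about 22 mm above the bench. 8 mm more, then close.

{"name": "jog_arm", "arguments": {
  "rows": [
    [[0,0,0],[0,0,4],60],
    [[0,0,0],[0,0,4],60],
    [[0,0,0],[0,0,0],50],
    [[0,0,0],[0,0,0],15],
    [[0,0,0],[0,0,0],15],
    [[0,0,0],[0,0,0],15],
    [[0,0,0],[0,0,0],15],
    [[0,0,0],[0,0,0],15],
    [[0,0,0],[0,0,0],15],
    [[0,0,0],[0,0,0],15]
  ],
  "squeeze": 60
}}

```text
time: 10.9
tcp_pos: [0.5509, 0.3037, -0.0229]
tool_rot: [0.942, -0.336, 0.0, -0.0]
ft_force: [-0.1, -0.5, -0.0]
opening: 0.368
```

Gripped (0.368 → 31.4 mm, block 32 mm). Lift, turn and move in front of the nose.

{"name": "jog_arm", "arguments": {
  "rows": [
    [[0,0,0],[0,0,-8],15],
    [[0,0,0],[0,0,-8],15],
    [[0,0,-7.8],[0,0,0],15],
    [[0,0,-7.8],[0,0,0],15],
    [[0,0,-7.8],[0,0,0],15],
    [[0,0,-7.8],[0,0,0],15],
    [[0,0,-7.8],[0,0,0],15],
    [[0,0,0],[10,37,0],15],
    [[0,0,0],[10,37,0],15],
    [[0,0,0],[10,37,0],15]
  ]
}}

```text
time: 11.9
tcp_pos: [0.5809, 0.1915, -0.0061]
tool_rot: [1.0, -0.002, 0.0, 0.0]
ft_force: [0.2, -0.4, -1.0]
opening: 0.363
```

```bash
python3 -c "
from h import *
go([.582,.180,-.0089],-.4)
p=cap('scene');crop(p,190,130,350,290,5,'j_sc')
p=cap('top');crop(p,210,140,350,240,5,'j_top')
p=cap('wrist','j_wr')
"
```

```text
t 11.9 tcp [ 0.5809  0.1915 -0.0061] toolx ang -0.25 z [ 0.001 -0.    -1.   ] F [ 0.21 -0.38 -1.01] open 0.363
tool shift mm [ 1.1 11.5  2.8]
turn about tool z: 0.15
```

View pics/j_sc.png

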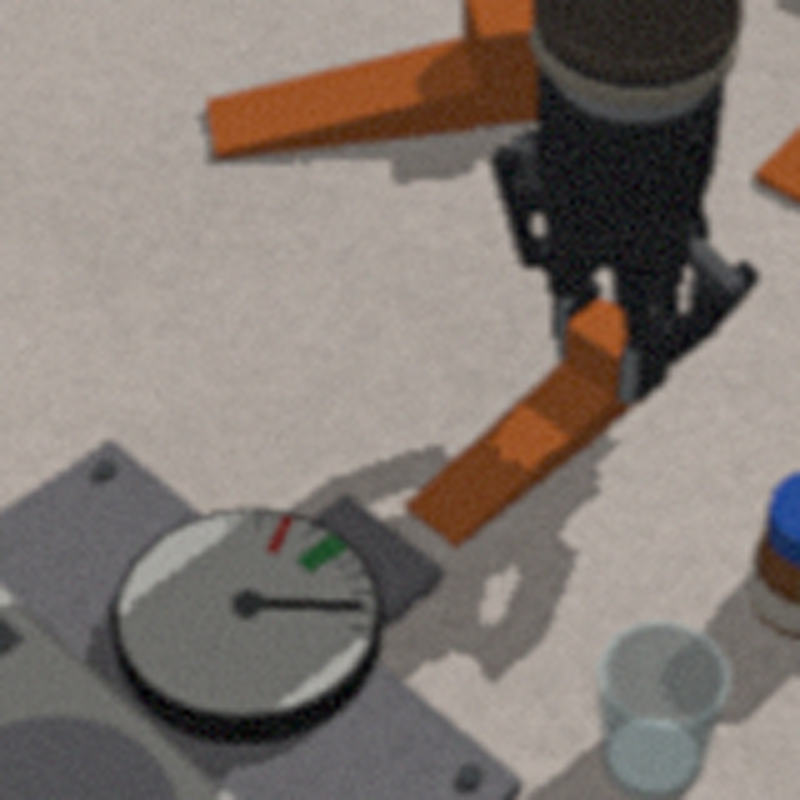

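View pics/j_top.png

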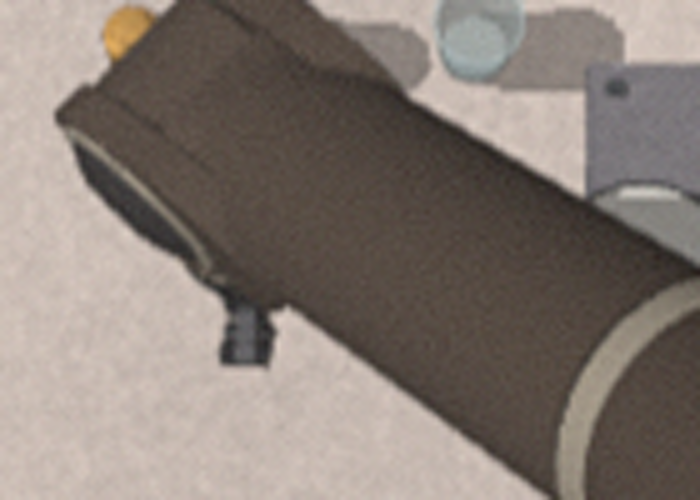

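View pics/j_wr.png

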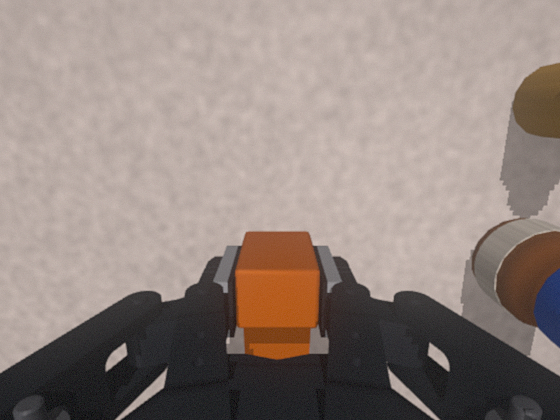

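Wedge is held, in line with the nose (thin end at scene crop (435,525), nose edge (395,560)). Lower onto the bench.

{"name": "jog_arm", "arguments": {
  "rows": [
    [[0,0,0],[0,5,4],15],
    [[0,0,0],[0,5,4],15],
    [[0,0,0],[0,0,3],15],
    [[0,0,0],[0,0,2],15],
    [[0,0,0],[0,0,2],15],
    [[0,0,0],[0,0,1],15],
    [[0,0,0],[0,0,0.5],15],
    [[0,0,0],[0,0,0],15],
    [[0,0,0],[0,0,0],15],
    [[0,0,0],[0,0,0],15]
  ]
}}

```text
time: 13.05
tcp_pos: [0.5801, 0.1832, -0.0229]
tool_rot: [1.0, -0.002, 0.0, -0.0]
ft_force: [-3.5, 0.6, 4.9]
opening: 0.367
```

```bash
python3 -c "
from h import *
go([.582,.180,-.0229],-.4)
p=cap('scene');crop(p,190,130,350,290,5,'k_sc')
"
```

```text
t 13.05 tcp [ 0.5801  0.1832 -0.0229] toolx ang -0.26 z [ 0.e+00  3.e-04 -1.e+00] F [-3.46  0.57  4.86] open 0.367
tool shift mm [ 1.9  3.2 -0. ]
turn about tool z: 0.14
```

View pics/k_sc.png

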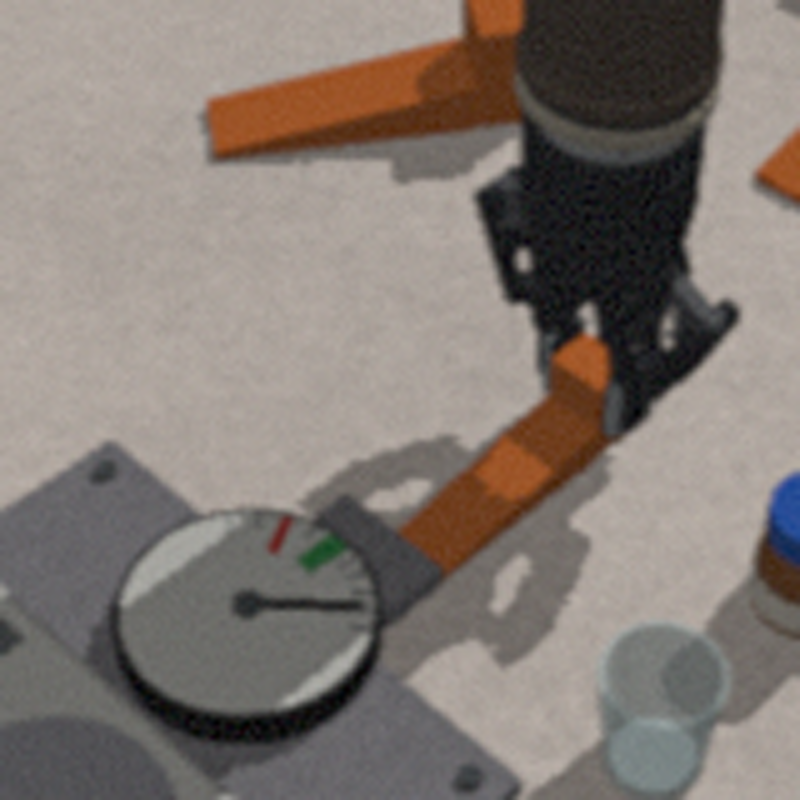

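Wedge lies on the bench (Fz ≈ +4.9 N), thin end just before the nose. Slide under at moderate speed, short of the first possible contact.

{"name": "jog_arm", "arguments": {
  "rows": [
    [[0,0,0],[0,3,-0.3],15],
    [[0,0,0],[0,4,0],15],
    [[0,0,0],[0,4,0],15],
    [[0,0,0],[0,4,0],15],
    [[0,0,0],[0,4,0],15],
    [[0,0,0],[0,4,0],15],
    [[0,0,0],[0,4,0],15],
    [[0,0,0],[0,4,0],15],
    [[0,0,0],[0,2,0],15],
    [[0,0,0],[0,1,0],15]
  ]
}}

```text
time: 14.1
tcp_pos: [0.5803, 0.1485, -0.0229]
tool_rot: [1.0, -0.003, 0.0, -0.0]
ft_force: [0.4, 2.7, 3.9]
opening: 0.359
```

```bash
python3 -c "
from h import *
go([.582,.145,-.0229],-.4)
p=cap('scene');crop(p,190,170,310,290,6,'l_sc')
"
```

```text
t 14.1 tcp [ 0.5803  0.1485 -0.0229] toolx ang -0.3 z [ 4.e-04  3.e-04 -1.e+00] F [0.44 2.72 3.92] open 0.359
tool shift mm [ 1.7  3.5 -0. ]
turn about tool z: 0.1
```

View pics/l_sc.png

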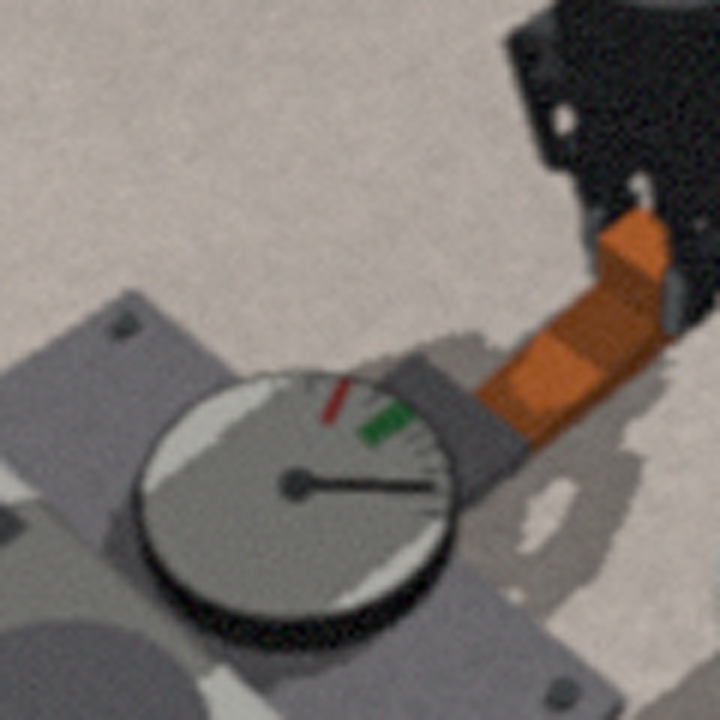

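The wedge's thin end has passed under the nose and the needle is unmoved. Continue at 10 mm/s.

{"name": "jog_arm", "arguments": {
  "rows": [
    [[0,0,0],[0,1,0],15],
    [[0,0,0],[0,1,0],15],
    [[0,0,0],[0,1,0],15],
    [[0,0,0],[0,1,0],15],
    [[0,0,0],[0,1,0],15],
    [[0,0,0],[0,1,0],15],
    [[0,0,0],[0,1,0],15],
    [[0,0,0],[0,1,0],15],
    [[0,0,0],[0,1,0],15],
    [[0,0,0],[0,1,0],15]
  ]
}}

```text
time: 15.15
tcp_pos: [0.5802, 0.139, -0.023]
tool_rot: [1.0, -0.002, 0.0, -0.0]
ft_force: [0.2, 3.7, 6.1]
opening: 0.365
```

{"name": "jog_arm", "arguments": {
  "rows": [
    [[0,0,0],[0,1,0],15],
    [[0,0,0],[0,1,0],15],
    [[0,0,0],[0,1,0],15],
    [[0,0,0],[0,1,0],15],
    [[0,0,0],[0,1,0],15],
    [[0,0,0],[0,1,0],15],
    [[0,0,0],[0,1,0],15],
    [[0,0,0],[0,1,0],15],
    [[0,0,0],[0,1,0],15],
    [[0,0,0],[0,1,0],15]
  ]
}}

```text
time: 16.15
tcp_pos: [0.5801, 0.1291, -0.023]
tool_rot: [1.0, -0.002, 0.0, -0.0]
ft_force: [-0.3, 3.4, 5.5]
opening: 0.364
```

```bash
python3 -c "
from h import *
go([.582,.145,-.0229],-.4)
p=cap('scene');crop(p,190,170,310,290,6,'m_sc')
"
```

```text
t 16.15 tcp [ 0.5801  0.1291 -0.023 ] toolx ang -0.27 z [ 3.e-04  5.e-04 -1.e+00] F [-0.3   3.44  5.5 ] open 0.364
tool shift mm [  1.8 -15.9  -0. ]
turn about tool z: 0.13
```

View pics/m_sc.png

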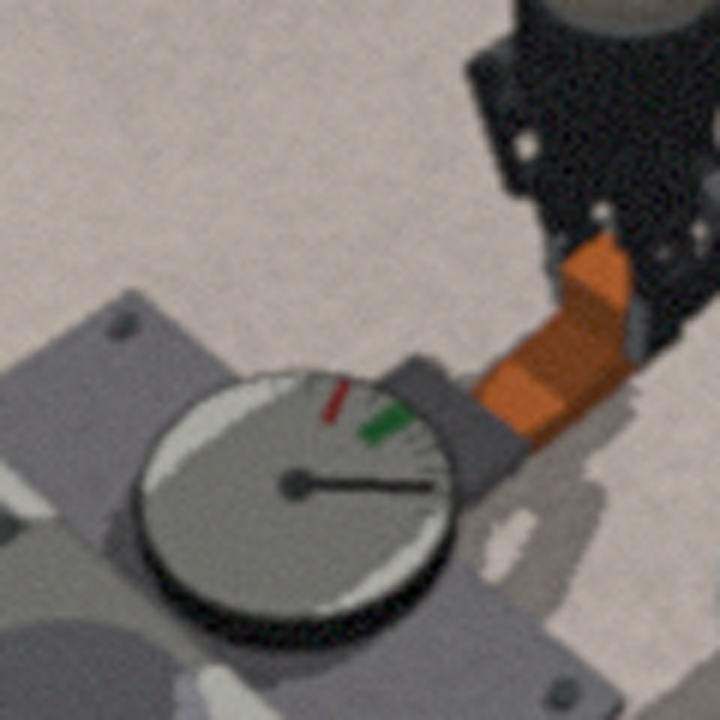

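{"name": "jog_arm", "arguments": {
  "rows": [
    [[0,0,0],[0,1,0],15],
    [[0,0,0],[0,1,0],15],
    [[0,0,0],[0,1,0],15],
    [[0,0,0],[0,1,0],15],
    [[0,0,0],[0,1,0],15],
    [[0,0,0],[0,1,0],15],
    [[0,0,0],[0,1,0],15],
    [[0,0,0],[0,1,0],15],
    [[0,0,0],[0,1,0],15],
    [[0,0,0],[0,1,0],15]
  ]
}}

```text
time: 17.2
tcp_pos: [0.58, 0.119, -0.023]
tool_rot: [1.0, -0.002, 0.0, -0.0]
ft_force: [-1.1, 3.5, 5.2]
opening: 0.364
```

```bash
cat > needle.py <<'E'
from fit import *
Q=np.load('Q.npy')
def needle(name=None,verbose=True):
    p=cap('scene'); 
    # rectified dial: 5 px/mm, nose to the left, image up = stand +y?  u=(300+5*x_mm) with x_mm along stand x
    src=[];dst=[]
    for x,y in((-.06,-.06),(.06,-.06),(.06,.06),(-.06,.06)):
        src.append(proj(p,S(Q,(-.07+x,y,.064),rise=.003)));dst.append((300+4500*x,300-4500*y))
    H=cv2.getPerspectiveTransform(np.float32(src),np.float32(dst))
    im=cv2.warpPerspective(p['pixels'],H,(600,600),flags=cv2.INTER_CUBIC)
    hsv=cv2.cvtColor(im,cv2.COLOR_BGR2HSV)
    yy,xx=np.mgrid[:600,:600]
    # hub: darkest blob near centre
    g=cv2.GaussianBlur(im.max(2),(0,0),6).astype(float); c=g.copy(); c[np.hypot(xx-300,yy-300)>60]=255
    hy,hx=np.unravel_index(c.argmin(),c.shape)
    r=np.hypot(xx-300,yy-300); gray=im.max(2).astype(float)
    def ang(m): return np.degrees(0)
    def a_of(m,cx,cy):
        x=(xx[m]-cx);y=-(yy[m]-cy); A=np.arctan2(y.mean(),x.mean()); # stand coords
        return (A-np.pi+np.pi)%(2*np.pi)-np.pi
    dark=(gray<80)&(r<205)&(np.hypot(xx-hx,yy-hy)>60)&(xx<360)
    n,l,st,ce=cv2.connectedComponentsWithStats(dark.astype(np.uint8))
    k=1+st[1:,4].argmax() if n>1 else 0
    nd=l==k
    green=(hsv[...,0]>45)&(hsv[...,0]<85)&(hsv[...,1]>100)&(r<260)
    red=((hsv[...,0]<8)|(hsv[...,0]>172))&(hsv[...,1]>100)&(r<260)
    out={}
    for nm,m in(("needle",nd),("green",green),("red",red)):
        if m.sum()>30: out[nm]=(round(float(a_of(m,hx,hy)),3),int(m.sum()))
    if name: cv2.imwrite(f"pics/{name}.png",im)
    print("hub",hx,hy,out); return out
E
python3 -c "
from needle import *
go([.582,.145,-.0229],-.4)
needle('n1')
"
```

```text
t 17.2 tcp [ 0.58   0.119 -0.023] toolx ang -0.27 z [ 3.e-04  5.e-04 -1.e+00] F [-1.08  3.47  5.24] open 0.364
tool shift mm [  1.8 -26.   -0. ]
turn about tool z: 0.13
hub 301 281 {'needle': (-0.734, 3531), 'green': (0.015, 2860), 'red': (0.534, 1477)}
```

View pics/n1.png

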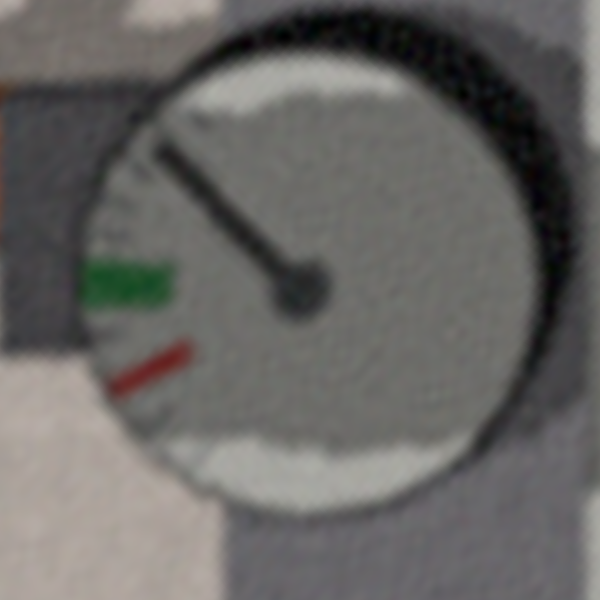

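Rectified dial: needle at about (165,145) pointing −0.78 rad, green (125,285), red (150,370). Not bearing yet. Continue.

{"name": "jog_arm", "arguments": {
  "rows": [
    [[0,0,0],[0,1,0],15],
    [[0,0,0],[0,1,0],15],
    [[0,0,0],[0,1,0],15],
    [[0,0,0],[0,1,0],15],
    [[0,0,0],[0,1,0],15],
    [[0,0,0],[0,1,0],15],
    [[0,0,0],[0,1,0],15],
    [[0,0,0],[0,1,0],15],
    [[0,0,0],[0,1,0],15],
    [[0,0,0],[0,1,0],15]
  ]
}}

```text
time: 18.25
tcp_pos: [0.58, 0.1149, -0.0224]
tool_rot: [1.0, -0.0, 0.001, -0.004]
ft_force: [0.1, 15.6, 2.8]
opening: 0.363
```

```bash
python3 -c "
from needle import *
go([.582,.145,-.0229],-.4)
needle('n2')
"
```

```text
t 18.25 tcp [ 0.58    0.1149 -0.0224] toolx ang -0.05 z [ 0.0018  0.0075 -1.    ] F [ 0.09 15.6   2.79] open 0.363
tool shift mm [  2.  -30.1   0.7]
turn about tool z: 0.35
hub 300 279 {'needle': (-0.623, 3676), 'green': (0.026, 2779), 'red': (0.548, 1524)}
```

Wedge bears now: push 15.6 N, needle rising (−0.73 → −0.62 uncorrected), tool lags about 5 mm. Continue more slowly.

{"name": "jog_arm", "arguments": {
  "rows": [
    [[0,0,0],[0,0.7,0],15],
    [[0,0,0],[0,0.7,0],15],
    [[0,0,0],[0,0.7,0],15],
    [[0,0,0],[0,0.7,0],15],
    [[0,0,0],[0,0.7,0],15],
    [[0,0,0],[0,0.7,0],15],
    [[0,0,0],[0,0.7,0],15],
    [[0,0,0],[0,0.7,0],15],
    [[0,0,0],[0,0.7,0],15],
    [[0,0,0],[0,0.7,0],15]
  ]
}}

```text
time: 19.3
tcp_pos: [0.5799, 0.1075, -0.0225]
tool_rot: [1.0, -0.001, 0.001, -0.003]
ft_force: [-0.1, 16.7, 3.1]
opening: 0.365
```

```bash
python3 -c "
from needle import *
go([.582,.145,-.0229],-.4)
needle('n3')
p=cap('wrist','n3w')
"
```

```text
t 19.3 tcp [ 0.5799  0.1075 -0.0225] toolx ang -0.06 z [ 0.0016  0.0069 -1.    ] F [-0.08 16.68  3.08] open 0.365
tool shift mm [  2.1 -37.5   0.6]
turn about tool z: 0.34
hub 274 283 {'needle': (-0.549, 3248), 'green': (-0.0, 2829), 'red': (0.628, 1521)}
```

View pics/n3w.png

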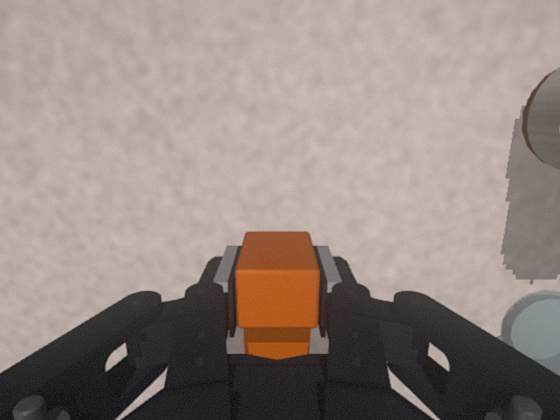

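{"name": "jog_arm", "arguments": {
  "rows": [
    [[0,0,0],[0,0.9,0],15],
    [[0,0,0],[0,0.9,0],15],
    [[0,0,0],[0,0.9,0],15],
    [[0,0,0],[0,0.9,0],15],
    [[0,0,0],[0,0.9,0],15],
    [[0,0,0],[0,0.9,0],15],
    [[0,0,0],[0,0.9,0],15],
    [[0,0,0],[0,0.9,0],15],
    [[0,0,0],[0,0.9,0],15],
    [[0,0,0],[0,0.9,0],15]
  ]
}}

```text
time: 20.4
tcp_pos: [0.5798, 0.0984, -0.0227]
tool_rot: [1.0, -0.001, 0.001, -0.003]
ft_force: [-0.2, 15.3, 1.3]
opening: 0.365
```

```bash
sed -i 's/    r=np.hypot(xx-300,yy-300); gray/    hx,hy=301,286\n    r=np.hypot(xx-300,yy-300); gray/' needle.py; python3 -c "
from needle import *
go([.582,.145,-.0229],-.4)
needle('n4')
"
```

```text
t 20.4 tcp [ 0.5798  0.0984 -0.0227] toolx ang -0.06 z [ 0.0014  0.0068 -1.    ] F [-0.25 15.28  1.32] open 0.365
tool shift mm [  2.2 -46.6   0.6]
turn about tool z: 0.34
hub 301 286 {'needle': (-0.227, 4033), 'green': (0.003, 2870), 'red': (0.526, 1500)}
```

View pics/n4.png

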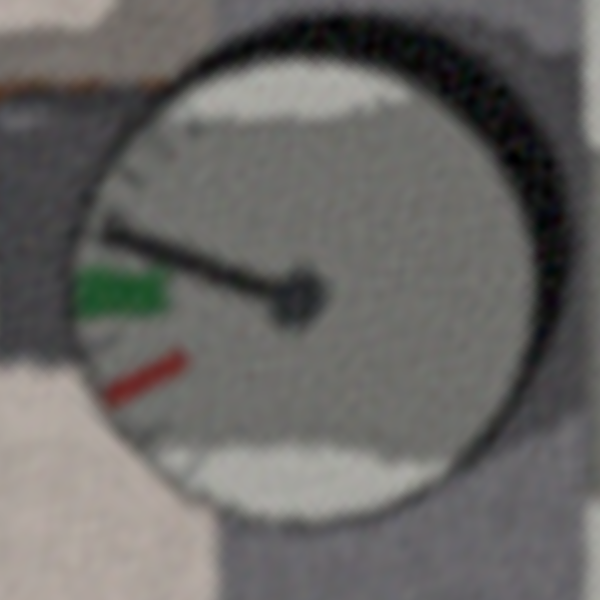

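Needle tip (108,228), hub (297,297): about −0.34 rad. Roughly 15 mm more; do 11 then check.

{"name": "jog_arm", "arguments": {
  "rows": [
    [[0,0,0],[0,0.9,0],15],
    [[0,0,0],[0,0.9,0],15],
    [[0,0,0],[0,0.9,0],15],
    [[0,0,0],[0,0.9,0],15],
    [[0,0,0],[0,0.9,0],15],
    [[0,0,0],[0,0.9,0],15],
    [[0,0,0],[0,0.9,0],15],
    [[0,0,0],[0,0.9,0],15],
    [[0,0,0],[0,0.9,0],15],
    [[0,0,0],[0,0.9,0],15]
  ]
}}

```text
time: 21.45
tcp_pos: [0.5797, 0.0892, -0.0227]
tool_rot: [1.0, -0.001, 0.001, -0.003]
ft_force: [-0.7, 15.5, 2.4]
opening: 0.366
```

```bash
sed -i 's/hx,hy=301,286/hx,hy=297,297/' needle.py; python3 -c "
from needle import *
go([.582,.145,-.0229],-.4)
needle('n5')
"
```

```text
t 21.45 tcp [ 0.5797  0.0892 -0.0227] toolx ang -0.06 z [ 0.0012  0.0065 -1.    ] F [-0.67 15.51  2.4 ] open 0.366
tool shift mm [  2.3 -55.8   0.5]
turn about tool z: 0.34
hub 297 297 {'needle': (-0.063, 4254), 'green': (-0.095, 2611), 'red': (0.49, 1676)}
```

View pics/n5.png

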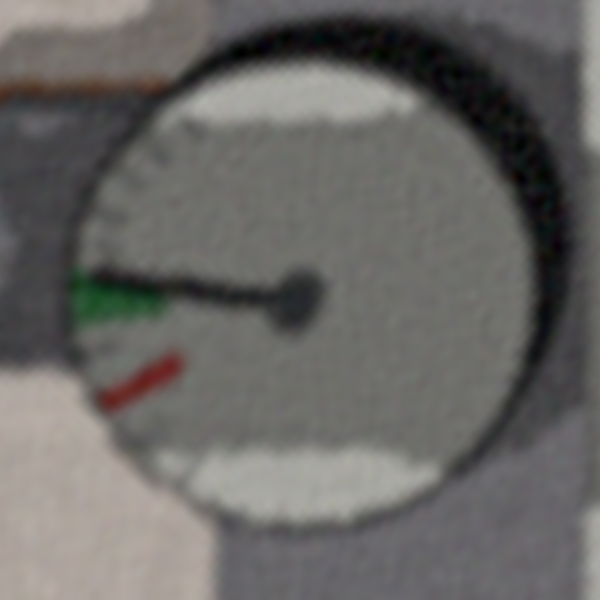

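Needle tip (105,275), hub (297,299): about −0.12 rad, at the edge of green. About 5.4 mm more.

{"name": "jog_arm", "arguments": {
  "rows": [
    [[0,0,0],[0,0.6,0],15],
    [[0,0,0],[0,0.6,0],15],
    [[0,0,0],[0,0.6,0],15],
    [[0,0,0],[0,0.6,0],15],
    [[0,0,0],[0,0.6,0],15],
    [[0,0,0],[0,0.6,0],15],
    [[0,0,0],[0,0.6,0],15],
    [[0,0,0],[0,0.6,0],15],
    [[0,0,0],[0,0.6,0],15],
    [[0,0,0],[0,0,0],15]
  ]
}}

```text
time: 22.5
tcp_pos: [0.5796, 0.0831, -0.0229]
tool_rot: [1.0, -0.001, 0.0, -0.003]
ft_force: [0.2, 13.9, 2.5]
opening: 0.364
```

```bash
python3 -c "
from needle import *
go([.582,.145,-.0229],-.4)
needle('n6')
"
```

```text
t 22.5 tcp [ 0.5796  0.0831 -0.0229] toolx ang -0.09 z [ 9.0e-04  5.7e-03 -1.0e+00] F [ 0.21 13.91  2.52] open 0.364
tool shift mm [  2.3 -61.9   0.4]
turn about tool z: 0.31
hub 297 297 {'needle': (0.049, 4175), 'green': (-0.023, 2110), 'red': (0.445, 1595)}
```

View pics/n6.png

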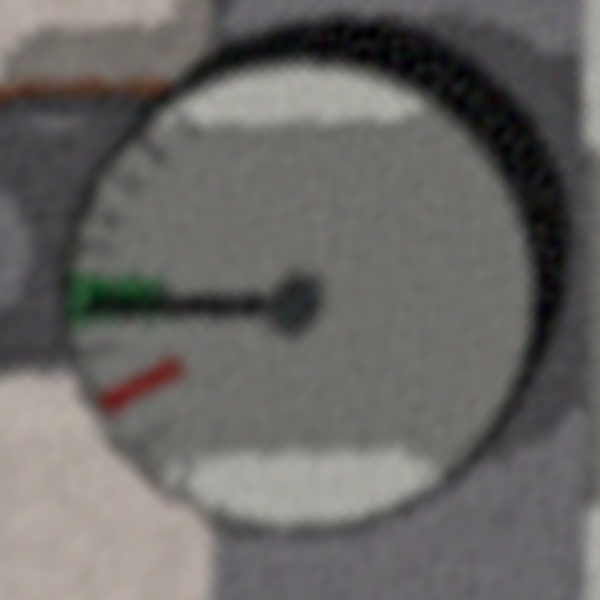

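Needle tip (95,302), hub (295,303), green centre (115,299): centred. Relax the push, open, and rise.

{"name": "jog_arm", "arguments": {
  "rows": [
    [[0,0,0],[0,-1.5,0],15],
    [[0,0,0],[0,-1.5,0],15],
    [[0,0,0],[0,-1,0],15],
    [[0,0,0],[0,0,0],15],
    [[0,0,0],[0,0,0],40],
    [[0,0,0],[0,0,0],60],
    [[0,0,0],[0,0,0],60],
    [[0,0,0],[0,0,0],60],
    [[0,0,0],[0,0,0],60],
    [[0,0,0],[0,0,0],60]
  ]
}}

```text
time: 23.55
tcp_pos: [0.5797, 0.082, -0.0232]
tool_rot: [1.0, -0.003, -0.0, 0.0]
ft_force: [-0.1, 0.4, 0.1]
opening: 0.709
```

```bash
python3 -c "
from needle import *
go([.582,.145,-.0229],-.4)
needle('n7')
p=cap('wrist','n7w')
"
```

```text
t 23.55 tcp [ 0.5797  0.082  -0.0232] toolx ang -0.3 z [-2.e-04 -2.e-04 -1.e+00] F [-0.06  0.36  0.11] open 0.709
tool shift mm [  2.  -63.   -0.3]
turn about tool z: 0.1
hub 297 297 {'needle': (0.045, 4135), 'green': (-0.04, 2146), 'red': (0.496, 1738)}
```

View pics/n7.png

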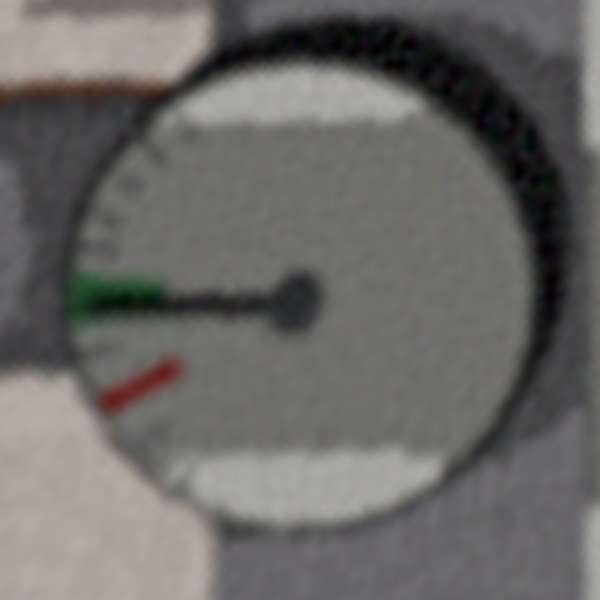

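View pics/n7w.png

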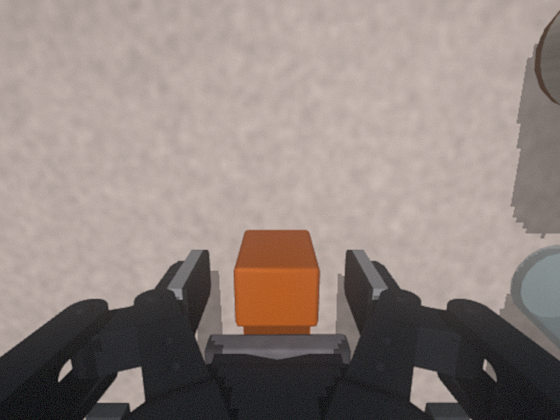

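Released: both pads clear of the block (wrist 205 | 235–320 | 345), needle still centred. Rise straight up, then back off.

{"name": "jog_arm", "arguments": {
  "rows": [
    [[0,0,0],[0,0,-8],60],
    [[0,0,0],[0,0,-12],60],
    [[0,0,0],[0,0,-20],60],
    [[0,0,0],[0,0,-30],60],
    [[0,0,0],[0,0,-40],60],
    [[0,0,0],[0,0,-40],60],
    [[0,0,0],[0,-30,-20],60],
    [[0,0,0],[0,-30,0],60],
    [[0,0,0],[0,-30,0],60],
    [[0,0,0],[0,0,0],60]
  ]
}}

```text
time: 24.65
tcp_pos: [0.5793, 0.1779, 0.1489]
tool_rot: [1.0, 0.001, 0.001, -0.002]
ft_force: [0.4, 0.0, 0.2]
opening: 0.702
```

```bash
python3 -c "
from needle import *
go([.582,.145,-.0229],-.4)
needle('n8')
p=cap('scene'); crop(p,190,130,390,290,4,'n8s')
p=cap('scene','n8f')
"
```

```text
t 24.65 tcp [0.5793 0.1779 0.1489] toolx ang 0.06 z [ 0.0018  0.0036 -1.    ] F [0.36 0.04 0.2 ] open 0.702
tool shift mm [  2.4  33.5 171.7]
turn about tool z: 0.46
hub 297 297 {'needle': (0.043, 2864), 'green': (-0.208, 2319), 'red': (0.497, 1639)}
```

View pics/n8.png

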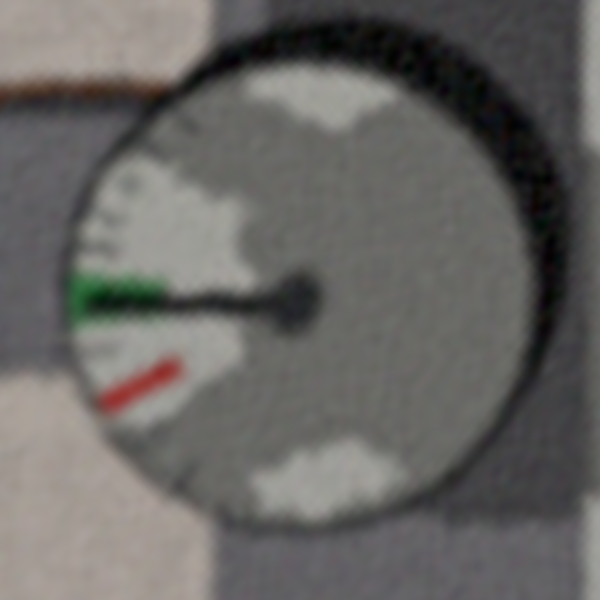

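View pics/n8s.png

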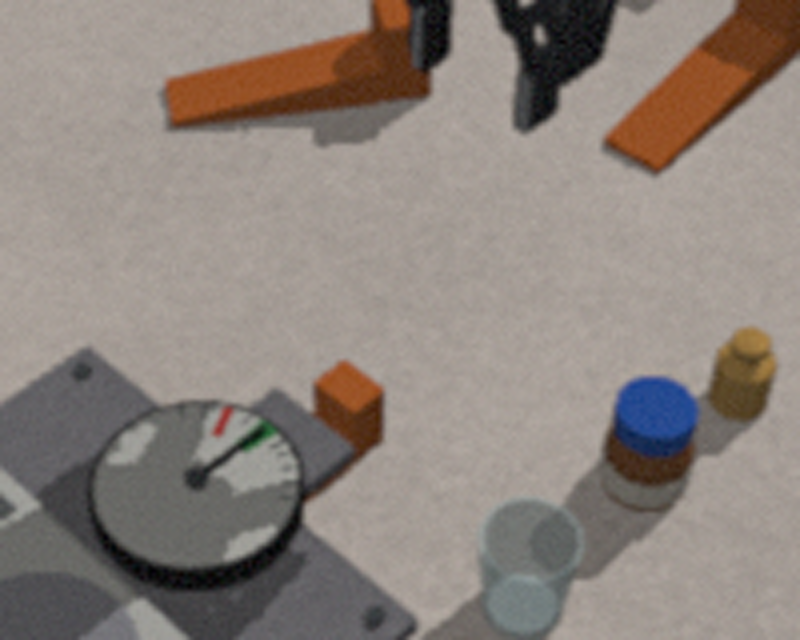

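The needle is centred in the green band, the gripper is clear, and jar, beaker and weight look undisturbed. Handing in.

```bash
python3 -c "
from workcell import arm
print(arm.job_done(), arm.state()['time'])"
```

```text
the job is handed in; nothing more can be done
the job is handed in; nothing more can be done
```

The smallest orange wedge is under the steel foot and holds the plate level. I handed the job in at about 25 s; no verdict is reported.

**What I did:** I set the wedge flat on the bench in line with the nose. I pushed it in at 6–10 mm/s once it could touch the foot, with at most about 17 N read at the wrist. Then I eased the push off, let go and backed the arm away.

**Last checks:**
- **Needle:** it points at the middle of the green band to within about 0.05 rad, before and after release. In every check on the way in it was well short of the red mark.
- **Gripper:** clear of everything, with the wrist force near zero.
- **Bystanders:** jar, beaker and weight look undisturbed in the picture. I did not measure their positions.
- **Not measured directly:** the force between wedge and plate. The raised needle shows the wedge is carrying the plate.

**What failed or disagreed:**
- **First grasp:** it closed above the wedge's grip block. The fingertips sat about 30–43 mm behind the reported tool point, depending on the opening. I worked this out from the scene and wrist pictures and regripped lower.
- **Positions from the networks:** for the stand and dial these differed by up to about 5 cm between cameras. I used my own fits instead, which agreed to about 2 mm.
- **Needle reading script:** its automatic hub and green-band readings were off in a few frames, so I read the needle from the enlarged dial pictures.

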